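# Check a wheel-pedal return spring on the spring tester

### The job

Check the pedal spring: gently set the steel test weight, upright and centred, on the spring tester's round plate and leave it there, without letting the plate bottom out. When the plate has settled, slide the reference pointer down its column until its tip is level with the rim of the loaded plate, and then turn the lock collar's lever all the way round to its locked mark. Leave the other things on the table alone.

Things in the scene. Friction and masses are not known exactly. Their poses are not given: they have to be found in the camera images.
- tester: Bench spring tester, fixed to the table, somewhere in front of the robot and turned by up to 0.35 rad. Grey base 150 (x) x 280 (y) x 16 mm; origin at the centre of its underside, z up. In its frame the plate's axis stands at (0, -90) mm and the upright steel column (18 mm thick, top 165 mm above the table) at (0, +30) mm. The pointer bar reaches from the column towards -y to the plate, the grip tab stands on the column's +y side, the collar's lever on its -x side.
- plate_rim (a point): Centre of the round steel plate (76 mm across, 8 mm thick, flat top), at mid-thickness: the plate's top is 4 mm above this point. The plate rides on a coil spring of about 150 N/m and 90 mm free length; unloaded this point is 110 mm above the table.
- plate (a joint): How far the plate is pressed down, m: 0 unloaded, 0.058 hard bottom. The test weight alone sinks it by 20 to 45 mm, differently each time, and it settles within about 1 s; in a good job it never passes 0.052.
- weight: Steel test weight, loose, 0.35 to 0.68 kg, standing upright on the table, 72 mm tall: a disc 52 mm across and 28 mm high, a 14 mm neck, and on top a round grip knob 24 mm across from 40 to 72 mm height. Origin at the centre of its underside, z up. It may stand on the right or the left of the tester.
- pointer_tip (a point): End of the aluminium reference pointer, a flat bar 4 mm thick whose tip is 5 mm wide and ends 4 mm short of the plate's rim; the point lies at mid-thickness, so it is level when it is at the height of plate_rim. The bar belongs to a carriage that slides up and down the column and stays where it is left (drag about 6 N).
- pointer (a joint): Height of the pointer, m, up positive, range -0.060 to 0.027: 0 is level with the unloaded plate's rim. Starts at 0.008 to 0.026, always above the plate.
- pointer_tab (a point): Grip point of the pointer carriage's upright tab: a flat fin 10 mm thick (along the tester's x), 24 mm wide (along y), its top 13 mm above this point and its foot 62 mm below. It is 62 mm above the level of the pointer tip and moves up and down with it; at the start the tab reaches 193 to 211 mm above the table, the tallest part of the tester.
- collar_axis (a point): Point on the column's axis, at the height of collar_pin: the captive lock collar, sitting on the pointer carriage and moving up and down with it, turns about the vertical through this point.
- collar_pin (a point): Grip point of the lock collar's lever: an upright steel pin 14 mm thick at the end of the lever, 60 mm from collar_axis and 58 mm above the pointer tip's level; the pin rises 14 mm above this point and goes 42 mm below it. It can be pinched or pushed.
- collar (a joint): Turn of the lock collar, rad, anticlockwise seen from above; it turns with a light drag and stays where left. At 0 the lever points to the tester's -x, 15 degrees towards +y. It starts at 0 to 0.35; at 1.1 it lies over its locked mark, a flat tongue on the carriage pointing to -x and -y; the stop is at 1.15.
- vase: White bud vase, 64 mm wide, 105 mm tall, a bystander; origin at the centre of its underside.
- jar: Terracotta-brown glaze jar with a black cap, 60 mm wide, 85 mm tall, a bystander; origin at the centre of its underside.
- mug: White mug, 84 mm wide, 95 mm tall, handle to its own +y, a bystander; origin at the centre of its underside.
- wrench: Steel wrench lying along its own x, a bystander; origin under its middle.
- rib: Flat wooden potter's rib, about 75 x 70 x 8 mm, a bystander; origin on its underside.
- brush: Glaze brush lying along its own x, a bystander; origin under its middle.
Mind the look-alikes: they are no part of the job. Leave any red or yellow look-alike of the weight alone.

How it is judged:
By the outcome, as a careful person would: the job done as asked, in the order asked, and still so for the second after the job is handed in, with the robot touching nothing.
It also fails if it takes over 72 s, if anything falls off the work surface, if the arm or the gripper's body presses on something with over 40 N, if the wrist force passes 120 N, or if a joint passes its speed limit or range.

### The arm

A 6-joint arm with a two-finger parallel gripper is mounted at the origin on the work surface. World frame = base frame: x ahead of the robot, y to its left, z up, the work surface at z = 0. Lengths are in m, angles in rad, forces in N, time in s.
With the tool pointing down it reaches from about 0.35 to 0.875 m from the base axis. Payload 15.5 kg.
Tool frame: the origin (TCP) lies midway between the tips of the shut fingers; the grasp point (between the pads) lies 19 mm behind it; z points along the fingers, y is the line along which they close (so a half turn about z gives the same grasp; the last joint's range is limited). The gripper opens to 85 mm and grips with 20 to 120 N. Pads are 22 mm wide; open, the fingers measure 114 mm over their backs; the gripper's body (76 mm by 85 mm) begins 54 mm behind the grasp point. The pads swing forward as they close: fully open they stand 13 mm farther back than shut.
Start: joints at [1.22, 0.494, 1.345, -0, 1.302, -0.096], TCP at [0.158, 0.605, 0.231] pointing down, gripper open.
Joint ranges: [-2.91, 2.91], [-0.82, 2.16], [0.22, 2.67], [-1.22, 4.37], [0.12, 2.79], [-3.08, 3.08]. Speed limits (rad/s): [1.89, 1.89, 2.57, 3.01, 3.01, 3.01].

### API

Orientations are given as a unit quaternion [w, x, y, z].
In Python, from cell import manip gives the robot as it stands.
- The arm moves only by the tool step_arm, never from a script. Its argument "steps" is a list of rows, each an object with "offset": the shift along the world's x, y, z in m, a list of three; "twist": the turn, a rotation vector about the world's x, y, z in degrees, a list of three; "hand": the opening, from 0 (shut) to 1 (fully open). In form: [{"offset": [dx, dy, dz], "twist": [rx, ry, rz], "hand": hand}, ...]. A call has exactly 8 rows; each row is the pose to reach, as a shift and turn from the pose commanded when the call began; what a row does not reach only later rows make up. A row lasts 1/8 s, in which the tool goes at most 62.5 mm and 10.7 degrees, less where a joint would pass 70% of its speed; a pose out of reach is approached as far as the arm can. A call with a gripper value outside its range is refused whole. The fingers move at their own pace and stop on an object; "squeeze" is the grip in N (left out, the last holds). Time passes only in rows, so rows that repeat a pose let the fingers close, or fill a call up. It gives the time, the measured TCP pose, the force, the opening and the grip force at its end, in the units of the state.
- manip.observe(): the state, without advancing time (a new reading comes with each control period).
- manip.snapshot(name): name is "scene" or "side" or "wrist"; returns (picture, depth): 480x640x3 uint8, red, green, blue; 480x640 float32, m along the optical axis (not along the pixel's ray), 0 where there is no reading.
- manip.camera_params(name): a dict with "K" (3x3 intrinsics, pixels), "xyz" and "orientation" of the camera in the world. Camera axes: x right, y up, looking along -z (the intrinsics and any distortion apply to the point x, -y, -z); pixel columns grow to the right and rows downward; lengths in m; the calibration is good to about 2 mm. A picture is of the moment at which its call begins: read the wrist's pose just before it. camera_params takes no time and is no camera call; for the wrist camera it gives the pose at the moment of the call.
- manip.close_job(): hands the job in; it is judged then, once.
Trained networks look in the newest picture that a camera, given by its name, has taken for a name from the list of things; names that differ only in an ending like _2 or _b are one class to them, and where a whole thing is asked for, a point or a joint stands for the part that bears it (a point fixed in the world has none). Each returns a list of dicts, best first, with "conf" (0 to 1); they miss things now and then, are a little off and sometimes report something else, mostly with a low value. They report only what shows in the picture. A call takes as long as a camera call. They do not tell look-alikes from the thing itself.
- manip.search_frame(camera, thing): "point" ([x, y, z] in m, in world coordinates, good to about 4 mm: the middle of the surface that is visible of it).
- manip.mark_of(camera, thing): "point" ([x, y, z] in m, in world coordinates, good to about 4 mm: a listed point, or the origin of a listed thing).
The state is a dict: "t": time; "qpos": joint angles; "joint_velocities": joint speeds; "joint_efforts": joint torques, N m; "position": TCP position; "tool_rot": TCP orientation; "force": force on the tool from outside, world axes, zero at the start; "wrist_torque": the same for the moment, N m; "opening": finger opening in m; "gripper_force": force on a finger pad.
Only numpy, scipy, OpenCV 4.12 (cv2) and the standard library are available. Lean on these libraries where they do the work, as an engineer would, in place of code of your own. Each camera call takes 0.05 s, during which the arm holds its last target. There are 200 camera calls.

## Working session

There is one attempt and no reset: what is moved stays moved. The work goes in short steps, Python scripts to look and compute and a tool call to move; the robot and the scene stay as the last step left them, time stands still between calls to the robot, and variables do not carry over. Pictures are saved under pics/ and viewed, at most 10 in all, crops included, and the job is handed in when it is done.

Besides the shell and the picture viewer there is one more tool, called after ">>>" by a JSON object that holds its "api" and its "payload", one argument or row to a line. step_arm: Moves the arm, as the interface text tells. Its arguments: {"type":"object","properties":{"steps":{"type":"array","items":{"type":"object","properties":{"offset":{"type":"array","items":{"type":"number"}},"twist":{"type":"array","items":{"type":"number"}},"hand":{"type":"number"}}}},"squeeze":{"type":"number"}},"required":["steps"]}

```bash
mkdir -p pics; cat > h.py <<'E'
import numpy as np, cv2
from cell import manip
from scipy.spatial.transform import Rotation as R
def rot(q): return R.from_quat([q[1],q[2],q[3],q[0]])
def snap(cam,name=None):
    p=manip.camera_params(cam); im,d=manip.snapshot(cam)
    if name: cv2.imwrite(f'pics/{name}.png',im[:,:,::-1])
    return p,im,d
def world(p,u,v,z):
    K=np.array(p['K']); x=np.stack([(u-K[0,2])/K[0,0]*z,-(v-K[1,2])/K[1,1]*z,-z],-1)
    return rot(p['orientation']).apply(x.reshape(-1,3))+np.array(p['xyz'])
def cloud(p,d,step=1):
    v,u=np.mgrid[0:480:step,0:640:step]; z=d[::step,::step]
    return world(p,u.ravel().astype(float),v.ravel().astype(float),z.ravel().astype(float)).reshape(z.shape+(3,))
def proj(p,X):
    K=np.array(p['K']); c=rot(p['orientation']).inv().apply(np.atleast_2d(X)-np.array(p['xyz']))
    return np.c_[K[0,0]*c[:,0]/-c[:,2]+K[0,2],K[1,1]*-c[:,1]/-c[:,2]+K[1,2]]
E
cat > a.py <<'E'
from h import *
np.set_printoptions(precision=4,suppress=True)
s=manip.observe();print(s)
for c in ('scene','side'):
    p,im,d=snap(c,c+'0'); print(c,p)
    for t in ('tester','plate_rim','weight','pointer_tip','pointer_tab','collar_axis','collar_pin'):
        print(t,[(np.round(r['point'],4).tolist(),round(r['conf'],2)) for r in manip.mark_of(c,t)])
E
python3 a.py
```

```text
{'t': 0.0, 'qpos': array([ 1.2195,  0.4942,  1.3461,  0.    ,  1.3025, -0.0955]), 'joint_velocities': array([ 0.0002, -0.0003,  0.0005,  0.0005,  0.0001, -0.    ]), 'joint_efforts': array([  0.0007, -88.2187, -38.3867,  -0.    ,   0.0102,   0.    ]), 'position': array([0.158 , 0.6043, 0.2307]), 'tool_rot': array([-0.0001,  0.1276,  0.9918, -0.0006]), 'force': array([-1.0976,  0.6047,  0.3374]), 'wrist_torque': array([ 0.0008, -0.0315, -0.0598]), 'gripper_force': 0.0, 'opening': 0.08513059394282105}
scene {'K': array([[617.5878,   0.    , 325.2366],
       [  0.    , 617.5878, 250.2339],
       [  0.    ,   0.    ,   1.    ]]), 'xyz': array([ 1.2071, -0.2574,  1.2259]), 'orientation': array([0.7767, 0.2383, 0.1701, 0.5577])}
tester [([0.3395, -0.1747, -0.0029], 0.68), ([0.5902, 0.0513, -0.0022], 0.6)]
plate_rim [([0.5582, -0.0324, 0.1087], 0.59)]
weight [([0.6006, -0.3492, -0.0006], 0.94), ([0.7001, -0.3451, 0.0027], 0.87), ([0.5597, -0.45, -0.0041], 0.87), ([0.6237, 0.1436, 0.1843], 0.21)]
pointer_tip [([0.566, 0.0069, 0.1271], 0.94)]
pointer_tab [([0.6176, 0.1444, 0.1836], 0.56), ([0.4748, -0.3438, -0.0015], 0.52)]
collar_axis [([0.5956, 0.0783, 0.1791], 0.96)]
collar_pin [([0.544, 0.1117, 0.1845], 0.86)]
side {'K': array([[514.7145,   0.    , 318.2715],
       [  0.    , 514.7145, 243.924 ],
       [  0.    ,   0.    ,   1.    ]]), 'xyz': array([-0.0114, -0.5439,  1.0323]), 'orientation': array([ 0.8664,  0.3148, -0.1244, -0.3672])}
tester [([0.5847, 0.0557, 0.0034], 0.94)]
plate_rim [([0.5601, -0.0324, 0.1047], 0.72)]
weight [([0.7005, -0.346, -0.002], 0.97), ([0.5564, -0.4501, -0.0007], 0.94), ([0.6002, -0.3409, 0.0017], 0.81)]
pointer_tip [([0.5764, 0.0008, 0.1275], 0.67)]
pointer_tab [([0.6144, 0.1447, 0.1823], 0.7)]
collar_axis [([0.5978, 0.0839, 0.1856], 0.9)]
collar_pin [([0.5414, 0.1108, 0.1803], 0.89)]
```

View pics/scene0.png

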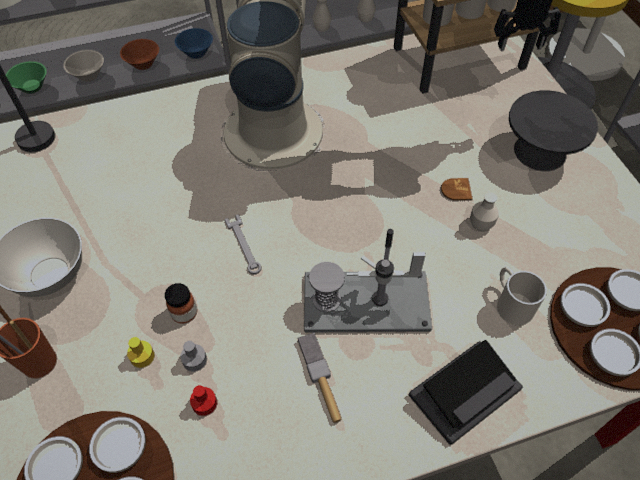

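View pics/side0.png

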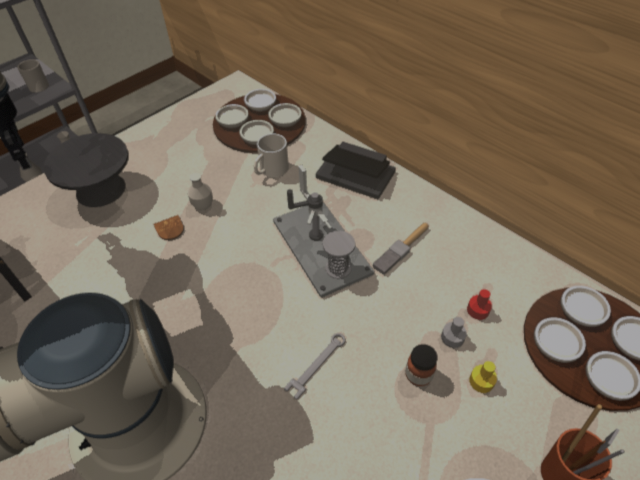

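The scene view shows the steel weight at about (193,356), between the yellow one at (140,350) and the red one at (204,400). The tester is near (365,290) and its yaw comes out at about -0.32. The side view agrees, with the grey weight at (455,332). Next I'll move above the steel weight at about (0.600, -0.345).

>>> {"api": "step_arm", "payload": {
  "steps": [
    {"offset": [0.02,-0.04,0.02],"twist": [0,0,-5],"hand": 1},
    {"offset": [0.05,-0.09,0.04],"twist": [0,0,-10],"hand": 1},
    {"offset": [0.08,-0.14,0.05],"twist": [0,0,-16],"hand": 1},
    {"offset": [0.11,-0.19,0.06],"twist": [0,0,-22],"hand": 1},
    {"offset": [0.14,-0.24,0.07],"twist": [0,0,-28],"hand": 1},
    {"offset": [0.17,-0.29,0.07],"twist": [0,0,-34],"hand": 1},
    {"offset": [0.2,-0.34,0.07],"twist": [0,0,-40],"hand": 1},
    {"offset": [0.23,-0.39,0.07],"twist": [0,0,-46],"hand": 1}
  ]
}}

```text
t: 1.8
position: [0.3889, 0.213, 0.3016]
tool_rot: [0.0, 0.506, 0.862, 0.0]
force: [0.6, 0.7, 0.0]
opening: 0.0855
gripper_force: 0.0
```

>>> {"api": "step_arm", "payload": {
  "steps": [
    {"offset": [0.03,-0.05,0],"twist": [0,0,-6],"hand": 1},
    {"offset": [0.05,-0.1,0],"twist": [0,0,-12],"hand": 1},
    {"offset": [0.08,-0.15,0],"twist": [0,0,-18],"hand": 1},
    {"offset": [0.1,-0.2,0],"twist": [0,0,-24],"hand": 1},
    {"offset": [0.12,-0.25,0],"twist": [0,0,-30],"hand": 1},
    {"offset": [0.14,-0.3,0],"twist": [0,0,-36],"hand": 1},
    {"offset": [0.16,-0.35,0],"twist": [0,0,-42],"hand": 1},
    {"offset": [0.18,-0.4,0],"twist": [0,0,-48],"hand": 1}
  ]
}}

```text
t: 2.8
position: [0.5686, -0.1872, 0.3014]
tool_rot: [0.0, 0.813, 0.582, 0.0]
force: [1.5, 0.9, -0.0]
opening: 0.0852
gripper_force: 0.0
```

>>> {"api": "step_arm", "payload": {
  "steps": [
    {"offset": [0.015,-0.05,0],"twist": [0,0,0],"hand": 1},
    {"offset": [0.025,-0.1,0],"twist": [0,0,0],"hand": 1},
    {"offset": [0.032,-0.14,0],"twist": [0,0,0],"hand": 1},
    {"offset": [0.032,-0.16,0],"twist": [0,0,0],"hand": 1},
    {"offset": [0.032,-0.16,0],"twist": [0,0,0],"hand": 1},
    {"offset": [0.032,-0.16,0],"twist": [0,0,0],"hand": 1},
    {"offset": [0.032,-0.16,0],"twist": [0,0,0],"hand": 1},
    {"offset": [0.032,-0.16,0],"twist": [0,0,0],"hand": 1}
  ]
}}

```text
t: 3.8
position: [0.6003, -0.3445, 0.3016]
tool_rot: [0.0, 0.812, 0.583, 0.0]
force: [-0.0, -0.4, -0.4]
opening: 0.0854
gripper_force: 0.0
```

```bash
cat > b.py <<'E'
from h import *
np.set_printoptions(precision=4,suppress=True)
s=manip.observe();print(s['t'],s['position'],s['tool_rot'],s['qpos'],s['force'])
p,im,d=snap('wrist','w1'); print(p)
print([(np.round(r['point'],4).tolist(),round(r['conf'],2)) for r in manip.mark_of('wrist','weight')])
E
python3 b.py
```

```text
3.8 [ 0.6003 -0.3445  0.3016] [0.0001 0.8121 0.5835 0.0001] [-0.6073  0.5444  1.0588  0.0001  1.5383 -0.2825] [-0.0481 -0.3518 -0.414 ]
{'K': array([[411.1443,   0.    , 320.2981],
       [  0.    , 411.1443, 237.5981],
       [  0.    ,   0.    ,   1.    ]]), 'xyz': array([ 0.6217, -0.2788,  0.4448]), 'orientation': array([ 0.9769, -0.1395,  0.0231, -0.1602])}
[([0.6022, -0.3468, 0.0046], 0.96), ([0.7054, -0.3423, -0.0046], 0.95), ([0.5547, -0.4476, -0.0025], 0.62)]
```

View pics/w1.png

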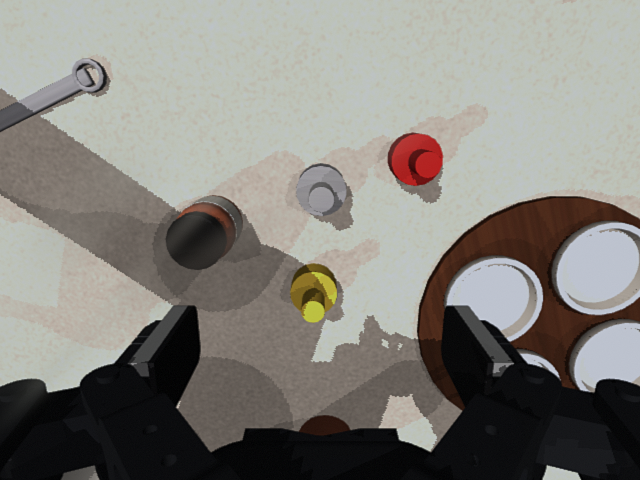

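The wrist view shows the grey weight at about (321,193), red at (415,160), yellow at (313,295) and the jar at about (200,238). Next I'll measure the knob and the clearances.

```bash
cat > c.py <<'E'
from h import *
np.set_printoptions(precision=4,suppress=True)
def knob(cam):
    p,im,d=snap(cam); P=cloud(p,d)
    m=(np.hypot(P[...,0]-.601,P[...,1]+.346)<.035)
    for lo,hi in((.064,.08),(.02,.032)):
        q=P[m&(P[...,2]>lo)&(P[...,2]<hi)]
        if len(q)>5:
            xy=q[:,:2].astype(np.float32); c,r=cv2.minEnclosingCircle(xy)
            print(cam,lo,len(q),'mean',q.mean(0),'circ',c,r,'z95',np.percentile(q[:,2],95))
    print('jar',[(np.round(r['point'],4).tolist(),round(r['conf'],2)) for r in manip.mark_of(cam,'jar')][:1])
for c in('wrist','side','scene'): knob(c)
E
python3 c.py
```

```text
wrist 0.064 542 mean [ 0.5995 -0.3463  0.0723] circ (0.599383533000946, -0.3468261957168579) 0.011947995983064175 z95 0.07375370800273308
wrist 0.02 1379 mean [ 0.6006 -0.3435  0.0286] circ (0.5992539525032043, -0.34698307514190674) 0.02606220357120037 z95 0.029990450929955975
jar [([0.4809, -0.3472, 0.0005], 0.82)]
side 0.064 105 mean [ 0.5979 -0.3456  0.071 ] circ (0.599527895450592, -0.3446612060070038) 0.013086116872727871 z95 0.07444412073132758
side 0.02 309 mean [ 0.5932 -0.3473  0.027 ] circ (0.6003682017326355, -0.3460521399974823) 0.027533337473869324 z95 0.0307873008105056
jar []
scene 0.064 117 mean [ 0.6046 -0.3452  0.0709] circ (0.6035323143005371, -0.34505483508110046) 0.013023803010582924 z95 0.07487337687869129
scene 0.02 315 mean [ 0.61   -0.3439  0.027 ] circ (0.603943943977356, -0.3459274172782898) 0.027164949104189873 z95 0.031052869525846096
jar [([0.4762, -0.3446, 0.001], 0.7)]
```

>>> {"api": "step_arm", "payload": {
  "steps": [
    {"offset": [0,-0.001,-0.04],"twist": [0,0,0],"hand": 0.6},
    {"offset": [-0.0005,-0.0015,-0.09],"twist": [0,0,0],"hand": 0.6},
    {"offset": [-0.0005,-0.0015,-0.14],"twist": [0,0,0],"hand": 0.6},
    {"offset": [-0.0005,-0.0015,-0.19],"twist": [0,0,0],"hand": 0.6},
    {"offset": [-0.0005,-0.0015,-0.225],"twist": [0,0,0],"hand": 0.6},
    {"offset": [-0.0005,-0.0015,-0.25],"twist": [0,0,0],"hand": 0.6},
    {"offset": [-0.0005,-0.0015,-0.266],"twist": [0,0,0],"hand": 0.6},
    {"offset": [-0.0005,-0.0015,-0.266],"twist": [0,0,0],"hand": 0.6}
  ]
}}

```text
t: 5.2
position: [0.5993, -0.3466, 0.0345]
tool_rot: [-0.001, 0.812, 0.583, -0.0]
force: [0.3, 0.1, -0.0]
opening: 0.0512
gripper_force: 0.0
```

>>> {"api": "step_arm", "payload": {
  "squeeze": 50,
  "steps": [
    {"offset": [0,0,0],"twist": [0,0,0],"hand": 0},
    {"offset": [0,0,0],"twist": [0,0,0],"hand": 0},
    {"offset": [0,0,0],"twist": [0,0,0],"hand": 0},
    {"offset": [0,0,0],"twist": [0,0,0],"hand": 0},
    {"offset": [0,0,0],"twist": [0,0,0],"hand": 0},
    {"offset": [0,0,0],"twist": [0,0,0],"hand": 0},
    {"offset": [0,0,0.005],"twist": [0,0,0],"hand": 0},
    {"offset": [0,0,0.02],"twist": [0,0,0],"hand": 0}
  ]
}}

```text
t: 6.2
position: [0.5992, -0.3465, 0.0554]
tool_rot: [-0.001, 0.812, 0.583, -0.0]
force: [0.3, -0.6, -4.5]
opening: 0.0232
gripper_force: 49.3
```

>>> {"api": "step_arm", "payload": {
  "steps": [
    {"offset": [0,0,0.03],"twist": [0,0,0],"hand": 0},
    {"offset": [0,0,0.07],"twist": [0,0,0],"hand": 0},
    {"offset": [0,0,0.12],"twist": [0,0,0],"hand": 0},
    {"offset": [-0.01,0.03,0.17],"twist": [0,0,0],"hand": 0},
    {"offset": [-0.02,0.07,0.21],"twist": [0,0,0],"hand": 0},
    {"offset": [-0.035,0.11,0.235],"twist": [0,0,0],"hand": 0},
    {"offset": [-0.045,0.14,0.245],"twist": [0,0,0],"hand": 0},
    {"offset": [-0.05,0.15,0.245],"twist": [0,0,0],"hand": 0}
  ]
}}

```text
t: 7.2
position: [0.5493, -0.1954, 0.3023]
tool_rot: [0.001, 0.812, 0.584, 0.001]
force: [1.1, 0.0, -3.5]
opening: 0.023
gripper_force: 49.8
```

>>> {"api": "step_arm", "payload": {
  "steps": [
    {"offset": [0,0,0],"twist": [0,0,0],"hand": 0},
    {"offset": [0,0,0],"twist": [0,0,0],"hand": 0},
    {"offset": [0,0,0],"twist": [0,0,0],"hand": 0},
    {"offset": [0,0,0],"twist": [0,0,0],"hand": 0},
    {"offset": [0,0,0],"twist": [0,0,0],"hand": 0},
    {"offset": [0,0,0],"twist": [0,0,0],"hand": 0},
    {"offset": [0,0,0],"twist": [0,0,0],"hand": 0},
    {"offset": [0,0,0],"twist": [0,0,0],"hand": 0}
  ]
}}

```text
t: 8.2
position: [0.5496, -0.1968, 0.3003]
tool_rot: [0.0, 0.812, 0.583, 0.0]
force: [0.4, -0.2, -3.9]
opening: 0.0227
gripper_force: 49.7
```

```bash
cat > d.py <<'E'
from h import *
import sys
np.set_printoptions(precision=4,suppress=True)
s=manip.observe();print(s['t'],s['position'],s['tool_rot'],s['force'],s['wrist_torque'],s['opening'])
def plate(cam,name=None,z0=.09,z1=.13):
    p,im,d=snap(cam,name); P=cloud(p,d)
    m=(np.hypot(P[...,0]-.559,P[...,1]+.033)<.05)&(P[...,2]>z0)&(P[...,2]<z1)
    q=P[m]; zt=np.percentile(q[:,2],90) ; q=q[abs(q[:,2]-np.median(q[q[:,2]>zt-.006,2]))<.004]
    c,r=cv2.minEnclosingCircle(q[:,:2].astype(np.float32))
    print(cam,len(q),'mean',q.mean(0),'circ',c,r,'zmed',np.median(q[:,2]))
    for t in('tester','plate_rim','pointer_tip','pointer_tab','collar_axis','collar_pin','weight'):
        print('  ',t,[(np.round(r['point'],4).tolist(),round(r['conf'],2)) for r in manip.mark_of(cam,t)][:1])
    return p,im,d,P
for c,n in(('wrist','w2'),('scene',None),('side',None)): plate(c,n)
E
python3 d.py
```

```text
8.2 [ 0.5496 -0.1968  0.3003] [0.     0.8124 0.5832 0.    ] [ 0.4438 -0.1611 -3.8568] [ 0.0224  0.0117 -0.004 ] 0.02265384896072855
wrist 4015 mean [ 0.5506 -0.0533  0.1146] circ (0.5546172857284546, -0.04057006537914276) 0.03720637410879135 zmed 0.11462123238047323
   tester []
   plate_rim []
   pointer_tip []
   pointer_tab []
   collar_axis []
   collar_pin []
   weight [([0.5518, -0.1975, 0.2622], 0.75)]
scene 802 mean [ 0.5613 -0.0348  0.1136] circ (0.5600181221961975, -0.033390484750270844) 0.039705391973257065 zmed 0.1136793971734471
   tester [([0.5898, 0.0546, 0.0001], 0.84)]
   plate_rim [([0.5563, -0.0358, 0.1065], 0.93)]
   pointer_tip [([0.5659, 0.0103, 0.1245], 0.79)]
   pointer_tab [([0.6206, 0.1413, 0.1862], 0.72)]
   collar_axis [([0.5945, 0.0815, 0.1812], 0.79)]
   collar_pin [([0.5428, 0.1115, 0.1849], 0.75)]
   weight [([0.5494, -0.1968, 0.2653], 0.89)]
side 663 mean [ 0.5553 -0.0344  0.114 ] circ (0.5577491521835327, -0.034059107303619385) 0.04048757255077362 zmed 0.11411961426308748
   tester [([0.5849, 0.0496, 0.0027], 0.58)]
   plate_rim [([0.5583, -0.0311, 0.1087], 0.7)]
   pointer_tip [([0.5717, 0.0025, 0.1237], 0.78)]
   pointer_tab [([0.6134, 0.1446, 0.1835], 0.79)]
   collar_axis [([0.5946, 0.0838, 0.1877], 0.62)]
   collar_pin [([0.54, 0.1126, 0.1774], 0.67)]
   weight [([0.5528, -0.1915, 0.2667], 0.92)]
```

View pics/w2.png

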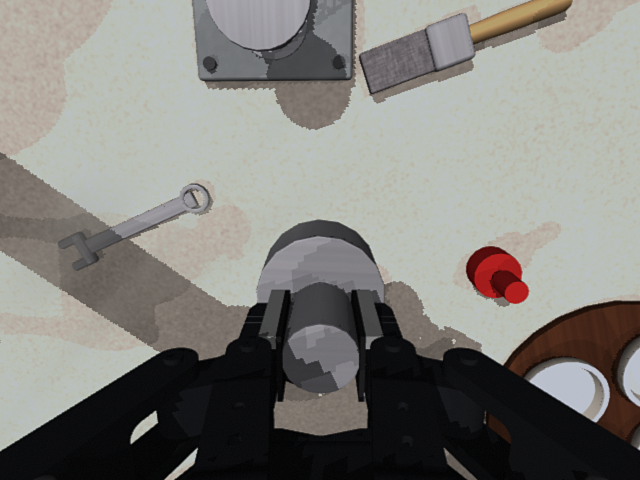

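The weight hangs upright in the grip, with its disc at about (320,265). The plate is cut off at the top edge of the picture, so I'll move nearer and measure it again.

>>> {"api": "step_arm", "payload": {
  "steps": [
    {"offset": [0,0.01,0],"twist": [0,0,0],"hand": 0},
    {"offset": [0,0.03,0],"twist": [0,0,0],"hand": 0},
    {"offset": [0,0.05,0],"twist": [0,0,0],"hand": 0},
    {"offset": [0,0.065,0],"twist": [0,0,0],"hand": 0},
    {"offset": [0,0.07,0],"twist": [0,0,0],"hand": 0},
    {"offset": [0,0.07,0],"twist": [0,0,0],"hand": 0},
    {"offset": [0,0.07,0],"twist": [0,0,0],"hand": 0},
    {"offset": [0,0.07,0],"twist": [0,0,0],"hand": 0}
  ]
}}

```text
t: 10.4
position: [0.5497, -0.1273, 0.3002]
tool_rot: [0.0, 0.813, 0.583, -0.0]
force: [-0.4, 0.3, -3.6]
opening: 0.023
gripper_force: 49.8
```

```bash
cat > e.py <<'E'
from d import *
p,im,d,P=plate('wrist','w3')
# held weight knob/disc as seen by wrist
s=manip.observe(); t=s['position']
m=(np.hypot(P[...,0]-t[0],P[...,1]-t[1])<.035)&(abs(P[...,2]-(t[2]-.0345+.028))<.004)
q=P[m]; print('disc top',len(q),q.mean(0),cv2.minEnclosingCircle(q[:,:2].astype(np.float32)))
E
sed -i 's/^for c,n/if __name__=="__main__":\n  for c,n/' d.py; python3 e.py
```

```text
10.4 [ 0.5497 -0.1273  0.3002] [ 0.      0.8126  0.5829 -0.    ] [-0.3788  0.3291 -3.6057] [ 0.0006 -0.0356 -0.0527] 0.0229620206039915
wrist 8281 mean [ 0.5565 -0.0345  0.1147] circ (0.556161105632782, -0.03531021624803543) 0.03801383078098297 zmed 0.11465827306631943
   tester []
   plate_rim [([0.5584, -0.0352, 0.1118], 0.84)]
   pointer_tip [([0.5743, 0.0064, 0.1269], 0.55)]
   pointer_tab [([0.3417, -0.1698, 0.0018], 0.65)]
   collar_axis []
   collar_pin []
   weight [([0.55, -0.1281, 0.2666], 0.94)]
disc top 5602 [ 0.553  -0.1151  0.2921] ((0.5494515895843506, -0.12525096535682678), 0.025810481980443)
```

View pics/w3.png

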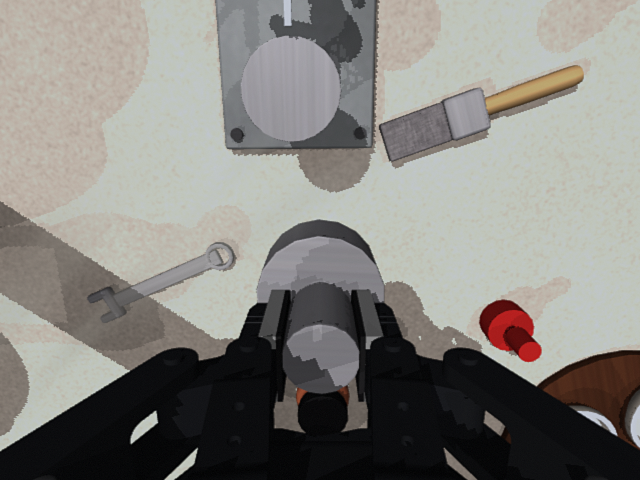

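The wrist view shows the plate disc at about (291,88), centred at (0.5563, -0.035), with its top at 0.1147. The pointer tip is at (288,24). All three cameras agree once I correct for their offsets on the weight. Next I'll carry the weight above the plate.

>>> {"api": "step_arm", "payload": {
  "steps": [
    {"offset": [0.001,0.015,0],"twist": [0,0,0],"hand": 0},
    {"offset": [0.003,0.04,0],"twist": [0,0,0],"hand": 0},
    {"offset": [0.005,0.065,0],"twist": [0,0,0],"hand": 0},
    {"offset": [0.0065,0.085,0],"twist": [0,0,0],"hand": 0},
    {"offset": [0.0068,0.092,-0.01],"twist": [0,0,0],"hand": 0},
    {"offset": [0.0068,0.092,-0.03],"twist": [0,0,0],"hand": 0},
    {"offset": [0.0068,0.092,-0.05],"twist": [0,0,0],"hand": 0},
    {"offset": [0.0068,0.092,-0.07],"twist": [0,0,0],"hand": 0}
  ]
}}

```text
t: 11.8
position: [0.5562, -0.0351, 0.229]
tool_rot: [-0.0, 0.812, 0.583, -0.0]
force: [0.7, -0.5, -2.8]
opening: 0.0228
gripper_force: 49.8
```

>>> {"api": "step_arm", "payload": {
  "steps": [
    {"offset": [0,0,-0.02],"twist": [0,0,0],"hand": 0},
    {"offset": [0,0,-0.04],"twist": [0,0,0],"hand": 0},
    {"offset": [0,0,-0.055],"twist": [0,0,0],"hand": 0},
    {"offset": [0,0,-0.065],"twist": [0,0,0],"hand": 0},
    {"offset": [0,0,-0.07],"twist": [0,0,0],"hand": 0},
    {"offset": [0,0,-0.07],"twist": [0,0,0],"hand": 0},
    {"offset": [0,0,-0.07],"twist": [0,0,0],"hand": 0},
    {"offset": [0,0,-0.07],"twist": [0,0,0],"hand": 0}
  ]
}}

```text
t: 12.8
position: [0.5567, -0.0349, 0.1607]
tool_rot: [0.0, 0.812, 0.583, 0.0]
force: [-0.2, 0.1, -4.4]
opening: 0.0231
gripper_force: 49.7
```

```bash
cat > f.py <<'E'
from h import *
np.set_printoptions(precision=4,suppress=True)
F=[]
for i in range(6):
    manip.snapshot('side'); F.append(manip.observe()['force'])
s=manip.observe();print(s['t'],s['position'],s['opening'],np.mean(F,0),np.std(F,0))
E
cat > g.py <<'E'
from f import *
for cam in('side','scene'):
    p,im,d=snap(cam,cam+'1'); P=cloud(p,d)
    for t in('plate_rim','weight'):
        print('  ',cam,t,[(np.round(r['point'],4).tolist(),round(r['conf'],2)) for r in manip.mark_of(cam,t)][:1])
p,im,d=snap('wrist'); 
ims=[cv2.resize(cv2.imread('pics/side1.png')[170:310,260:400],(400,400)),cv2.resize(cv2.imread('pics/scene1.png')[220:350,290:440],(400,400))]
cv2.imwrite('pics/combo1.png',np.hstack(ims))
E
python3 g.py
```

```text
13.1 [ 0.5564 -0.0348  0.1604] 0.022698223722701166 [-0.2915 -0.0447 -4.1953] [0.5291 0.3719 0.5434]
   side plate_rim [([0.5582, -0.0332, 0.1077], 0.79)]
   side weight [([0.702, -0.3443, 0.0003], 0.88)]
   scene plate_rim [([0.5549, -0.0336, 0.1053], 0.76)]
   scene weight [([0.5581, -0.0361, 0.1271], 0.95)]
```

View pics/combo1.png

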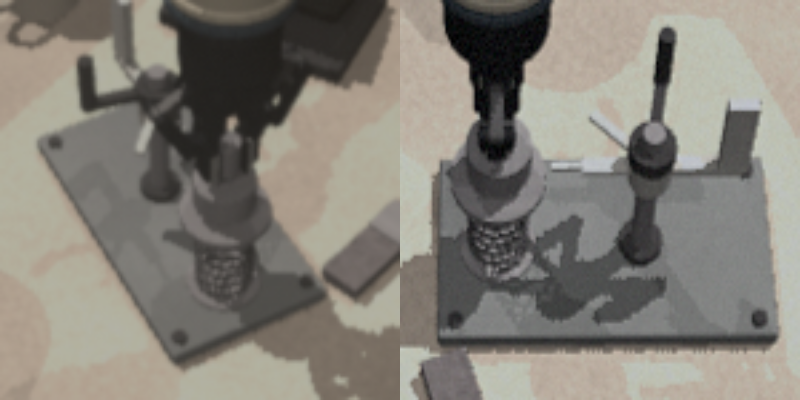

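The weight hovers about 11 mm above the plate and is centred in both views. It weighs about 4.2 N, so I expect it to sink about 28 mm. I'll lower it with the plate.

>>> {"api": "step_arm", "payload": {
  "steps": [
    {"offset": [0,0,-0.005],"twist": [0,0,0],"hand": 0},
    {"offset": [0,0,-0.01],"twist": [0,0,0],"hand": 0},
    {"offset": [0,0,-0.015],"twist": [0,0,0],"hand": 0},
    {"offset": [0,0,-0.02],"twist": [0,0,0],"hand": 0},
    {"offset": [0,0,-0.025],"twist": [0,0,0],"hand": 0},
    {"offset": [0,0,-0.029],"twist": [0,0,0],"hand": 0},
    {"offset": [0,0,-0.032],"twist": [0,0,0],"hand": 0},
    {"offset": [0,0,-0.032],"twist": [0,0,0],"hand": 0}
  ]
}}

```text
t: 14.45
position: [0.5564, -0.0348, 0.1281]
tool_rot: [-0.0, 0.812, 0.583, -0.0]
force: [-1.5, 0.7, 0.5]
opening: 0.023
gripper_force: 50.1
```

```bash
python3 f.py
```

```text
14.75 [ 0.5564 -0.0348  0.1284] 0.022621780388854797 [-1.5296  0.417  -0.6923] [0.8151 0.6172 0.5729]
```

>>> {"api": "step_arm", "payload": {
  "steps": [
    {"offset": [0,0,-0.002],"twist": [0,0,0],"hand": 0},
    {"offset": [0,0,-0.004],"twist": [0,0,0],"hand": 0},
    {"offset": [0,0,-0.004],"twist": [0,0,0],"hand": 0},
    {"offset": [0,0,-0.004],"twist": [0,0,0],"hand": 0},
    {"offset": [0,0,-0.004],"twist": [0,0,0],"hand": 0.3},
    {"offset": [0,0,-0.004],"twist": [0,0,0],"hand": 0.4},
    {"offset": [0,0,-0.004],"twist": [0,0,0],"hand": 0.5},
    {"offset": [0,0,-0.004],"twist": [0,0,0],"hand": 0.55}
  ]
}}

```text
t: 15.75
position: [0.5565, -0.0348, 0.1243]
tool_rot: [0.0, 0.812, 0.583, 0.0]
force: [-0.3, 0.2, 0.3]
opening: 0.0469
gripper_force: 0.0
```

>>> {"api": "step_arm", "payload": {
  "steps": [
    {"offset": [0,0,0],"twist": [0,0,0],"hand": 0.6},
    {"offset": [0,0,0.01],"twist": [0,0,0],"hand": 0.6},
    {"offset": [0,0,0.03],"twist": [0,0,0],"hand": 0.6},
    {"offset": [0,0,0.06],"twist": [0,0,0],"hand": 0.6},
    {"offset": [0,0,0.1],"twist": [0,0,0],"hand": 0.6},
    {"offset": [0,0,0.14],"twist": [0,0,0],"hand": 0.6},
    {"offset": [0,-0.03,0.17],"twist": [0,0,0],"hand": 0.6},
    {"offset": [0,-0.06,0.18],"twist": [0,0,0],"hand": 0.6}
  ]
}}

```text
t: 16.75
position: [0.557, -0.0955, 0.3072]
tool_rot: [0.001, 0.812, 0.583, 0.001]
force: [0.8, -0.5, -1.2]
opening: 0.0516
gripper_force: 0.0
```

>>> {"api": "step_arm", "payload": {
  "steps": [
    {"offset": [0,-0.02,0],"twist": [0,0,0],"hand": 0.6},
    {"offset": [0,-0.02,0],"twist": [0,0,0],"hand": 0.6},
    {"offset": [0,-0.02,0],"twist": [0,0,0],"hand": 0.6},
    {"offset": [0,-0.02,0],"twist": [0,0,0],"hand": 0.6},
    {"offset": [0,-0.02,0],"twist": [0,0,0],"hand": 0.6},
    {"offset": [0,-0.02,0],"twist": [0,0,0],"hand": 0.6},
    {"offset": [0,-0.02,0],"twist": [0,0,0],"hand": 0.6},
    {"offset": [0,-0.02,0],"twist": [0,0,0],"hand": 0.6}
  ]
}}

```text
t: 17.75
position: [0.5564, -0.1148, 0.3043]
tool_rot: [0.0, 0.812, 0.583, 0.0]
force: [0.1, -0.4, -0.1]
opening: 0.051
gripper_force: 0.0
```

```bash
cat > i.py <<'E'
from h import *
np.set_printoptions(precision=4,suppress=True)
s=manip.observe();print(s['t'],s['position'],s['force'])
for cam in('wrist','side','scene'):
    p,im,d=snap(cam,cam+'2'); P=cloud(p,d); r=np.hypot(P[...,0]-.5565,P[...,1]+.035)
    h=np.histogram(P[r<.037][:,2],bins=np.arange(.06,.2,.004)); print(cam,[(round(float(b),3),int(n)) for b,n in zip(h[1],h[0]) if n>20])
    q=P[(r>.0285)&(r<.0375)&(P[...,2]>.05)&(P[...,2]<.105)]
    print(' annulus z: n',len(q),np.percentile(q[:,2],[5,25,50,75,95]) if len(q) else '')
    for z0,z1 in((.123,.2),):
        q=P[(r<.03)&(P[...,2]>z0)&(P[...,2]<z1)]
        if len(q)>10:
          zt=np.percentile(q[:,2],90); q=q[q[:,2]>zt-.004]; print(' knob top',len(q),np.median(q[:,2]),cv2.minEnclosingCircle(q[:,:2].astype(np.float32)))
    for t in('plate_rim','weight','pointer_tip','pointer_tab','collar_axis','collar_pin'):
        print('  ',t,[(np.round(r['point'],4).tolist(),round(r['conf'],2)) for r in manip.mark_of(cam,t)][:1])
E
python3 i.py
```

```text
17.75 [ 0.5564 -0.1148  0.3043] [ 0.0645 -0.4248 -0.1393]
wrist [(0.084, 38), (0.088, 2775), (0.112, 32), (0.116, 2552), (0.156, 29), (0.16, 1027)]
 annulus z: n 2599 [0.0884 0.0891 0.0896 0.0901 0.091 ]
 knob top 1051 0.16155252793785396 ((0.5556933283805847, -0.034721992909908295), 0.011995535343885422)
   plate_rim []
   weight [([0.5574, -0.4452, -0.0053], 0.88)]
   pointer_tip [([0.5744, 0.0086, 0.127], 0.63)]
   pointer_tab [([0.3442, -0.1708, 0.0014], 0.57)]
   collar_axis []
   collar_pin []
side [(0.084, 85), (0.088, 166), (0.092, 32), (0.096, 23), (0.1, 22), (0.104, 24), (0.108, 23), (0.112, 56), (0.116, 168), (0.12, 23), (0.156, 28), (0.16, 50)]
 annulus z: n 223 [0.0829 0.0868 0.0885 0.09   0.0916]
 knob top 72 0.16125800136317486 ((0.556885838508606, -0.03357800096273422), 0.01375646237283945)
   plate_rim [([0.5607, -0.0318, 0.0802], 0.74)]
   weight [([0.5567, -0.4521, -0.002], 0.95)]
   pointer_tip [([0.5776, 0.002, 0.1249], 0.77)]
   pointer_tab [([0.6108, 0.1474, 0.1818], 0.61)]
   collar_axis [([0.5923, 0.086, 0.1821], 0.76)]
   collar_pin [([0.5391, 0.1114, 0.1759], 0.71)]
scene [(0.084, 111), (0.088, 153), (0.092, 30), (0.096, 23), (0.1, 27), (0.108, 34), (0.112, 137), (0.116, 145), (0.156, 42), (0.16, 51)]
 annulus z: n 265 [0.0836 0.0866 0.0884 0.0904 0.0951]
 knob top 78 0.1606420335738431 ((0.5605226755142212, -0.03423656150698662), 0.012293151579797268)
   plate_rim [([0.5562, -0.034, 0.0849], 0.75)]
   weight [([0.7004, -0.3471, 0.0007], 0.96)]
   pointer_tip [([0.5644, 0.0089, 0.1239], 0.95)]
   pointer_tab [([0.6203, 0.1401, 0.1859], 0.87)]
   collar_axis [([0.5947, 0.0808, 0.1811], 0.69)]
   collar_pin [([0.5938, 0.0792, 0.1801], 0.67)]
```

View pics/wrist2.png

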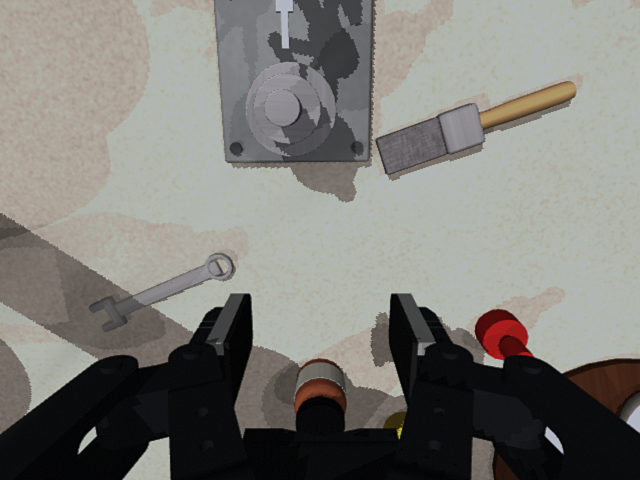

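The weight stands centred on the plate at about (284,105). The plate top is at about 0.089, so the rim is at about 0.085, with a sink of about 25 mm. The pointer tip is at (286,45). Next I'll look at the tab and collar from close up.

>>> {"api": "step_arm", "payload": {
  "steps": [
    {"offset": [0.003,0.015,0.01],"twist": [0,0,0],"hand": 0.6},
    {"offset": [0.01,0.05,0.02],"twist": [0,0,0],"hand": 0.6},
    {"offset": [0.018,0.09,0.02],"twist": [0,0,0],"hand": 0.6},
    {"offset": [0.025,0.13,0.02],"twist": [0,0,0],"hand": 0.6},
    {"offset": [0.032,0.16,0.02],"twist": [0,0,0],"hand": 0.6},
    {"offset": [0.034,0.17,0.02],"twist": [0,0,0],"hand": 0.6},
    {"offset": [0.034,0.17,0.02],"twist": [0,0,0],"hand": 0.6},
    {"offset": [0.034,0.17,0.02],"twist": [0,0,0],"hand": 0.6}
  ]
}}

```text
t: 19.8
position: [0.5903, 0.0544, 0.3244]
tool_rot: [0.0, 0.813, 0.583, -0.0]
force: [0.2, -0.4, 0.1]
opening: 0.0515
gripper_force: 0.0
```

```bash
cat > j.py <<'E'
from h import *
np.set_printoptions(precision=4,suppress=True)
s=manip.observe();print(s['t'],s['position'],s['force'])
p,im,d=snap('wrist','wj'); P=cloud(p,d)
for t in('pointer_tip','pointer_tab','collar_axis','collar_pin'):
    print('  ',t,[(np.round(r['point'],4).tolist(),round(r['conf'],2)) for r in manip.mark_of('wrist',t)][:2])
def box(P,c,rad,lo,hi,n):
    q=P[(np.hypot(P[...,0]-c[0],P[...,1]-c[1])<rad)&(P[...,2]>lo)&(P[...,2]<hi)]
    if len(q)<10: print(n,'none'); return
    zt=np.median(q[q[:,2]>np.percentile(q[:,2],90)-.003,2]); q=q[abs(q[:,2]-zt)<.003]
    (cx,cy),(w,h),a=cv2.minAreaRect(q[:,:2].astype(np.float32))
    print(n,len(q),'ztop',zt,'mean',q.mean(0)[:2],'rect',np.round([cx,cy,w,h,a],4))
box(P,(.6165,.1435),.022,.17,.215,'tab'); box(P,(.541,.111),.025,.17,.215,'pin'); box(P,(.596,.082),.012,.15,.175,'column')
E
python3 j.py
```

```text
19.8 [0.5903 0.0544 0.3244] [ 0.1917 -0.4254  0.0932]
   pointer_tip [([0.5756, 0.0077, 0.1263], 0.89)]
   pointer_tab [([0.6192, 0.1443, 0.1834], 0.57)]
   collar_axis [([0.5921, 0.0779, 0.1792], 0.67), ([0.6163, 0.1442, 0.1826], 0.27)]
   collar_pin [([0.5402, 0.108, 0.1843], 0.77)]
tab 672 ztop 0.1988274043088285 mean [0.6141 0.1405] rect [ 0.6139  0.1406  0.0238  0.0099 71.3181]
pin 356 ztop 0.19591630403168808 mean [0.5417 0.108 ] rect [ 0.5416  0.1079  0.0134  0.0136 21.6369]
column 439 ztop 0.16559795890254692 mean [0.5939 0.0791] rect [ 0.5941  0.0791  0.0162  0.0173 53.6242]
```

View pics/wj.png

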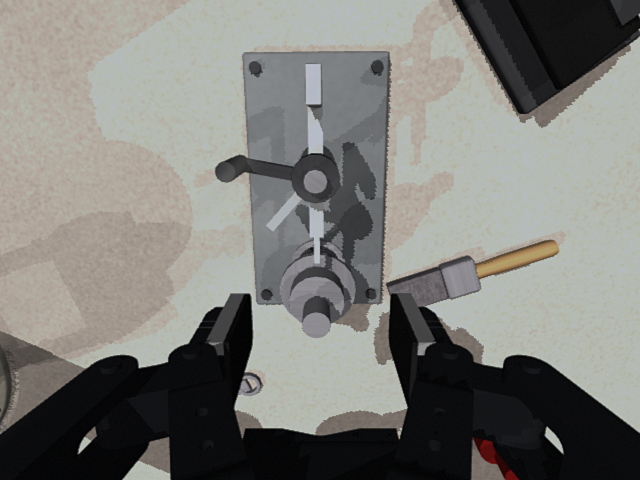

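The near view shows the tab at (314,85), the pin at (230,170), the column at (315,180), the locked tongue at (283,210) and the pointer bar end at (317,255). The tab is centred at (0.614, 0.1406) with its top at 0.1985. That puts the tip level at 0.1235, so the pointer has to go down about 38.5 mm.

>>> {"api": "step_arm", "payload": {
  "steps": [
    {"offset": [0.004,0.015,0],"twist": [0,0,0],"hand": 0.6},
    {"offset": [0.012,0.045,-0.02],"twist": [0,0,0],"hand": 0.6},
    {"offset": [0.02,0.075,-0.05],"twist": [0,0,0],"hand": 0.6},
    {"offset": [0.0237,0.0862,-0.08],"twist": [0,0,0],"hand": 0.6},
    {"offset": [0.0237,0.0862,-0.11],"twist": [0,0,0],"hand": 0.6},
    {"offset": [0.0237,0.0862,-0.14],"twist": [0,0,0],"hand": 0.6},
    {"offset": [0.0237,0.0862,-0.16],"twist": [0,0,0],"hand": 0.6},
    {"offset": [0.0237,0.0862,-0.16],"twist": [0,0,0],"hand": 0.6}
  ]
}}

```text
t: 21.05
position: [0.6134, 0.142, 0.1629]
tool_rot: [-0.001, 0.812, 0.583, -0.001]
force: [0.2, 0.2, 0.8]
opening: 0.0515
gripper_force: 0.0
```

>>> {"api": "step_arm", "payload": {
  "squeeze": 40,
  "steps": [
    {"offset": [0,0,0],"twist": [0,0,0],"hand": 0},
    {"offset": [0,0,0],"twist": [0,0,0],"hand": 0},
    {"offset": [0,0,0],"twist": [0,0,0],"hand": 0},
    {"offset": [0,0,0],"twist": [0,0,0],"hand": 0},
    {"offset": [0,0,0],"twist": [0,0,0],"hand": 0},
    {"offset": [0,0,0],"twist": [0,0,0],"hand": 0},
    {"offset": [0,0,0],"twist": [0,0,0],"hand": 0},
    {"offset": [0,0,0],"twist": [0,0,0],"hand": 0}
  ]
}}

```text
t: 22.05
position: [0.615, 0.1415, 0.1648]
tool_rot: [0.0, 0.812, 0.583, 0.001]
force: [5.3, 0.8, 3.3]
opening: 0.0096
gripper_force: 41.7
```

>>> {"api": "step_arm", "payload": {
  "steps": [
    {"offset": [0,0,-0.004],"twist": [0,0,0],"hand": 0},
    {"offset": [0,0,-0.01],"twist": [0,0,0],"hand": 0},
    {"offset": [0,0,-0.017],"twist": [0,0,0],"hand": 0},
    {"offset": [0,0,-0.024],"twist": [0,0,0],"hand": 0},
    {"offset": [0,0,-0.03],"twist": [0,0,0],"hand": 0},
    {"offset": [0,0,-0.034],"twist": [0,0,0],"hand": 0},
    {"offset": [0,0,-0.036],"twist": [0,0,0],"hand": 0},
    {"offset": [0,0,-0.036],"twist": [0,0,0],"hand": 0}
  ]
}}

```text
t: 23.05
position: [0.6149, 0.1414, 0.1283]
tool_rot: [0.0, 0.812, 0.583, 0.001]
force: [8.2, 0.7, -1.2]
opening: 0.009
gripper_force: 41.0
```

```bash
cat > k.py <<'E'
from h import *
np.set_printoptions(precision=4,suppress=True)
s=manip.observe();print(s['t'],s['position'],s['force'],s['opening'])
ey=np.array([.319,.948]); ex=np.array([.948,-.319]); c0=np.array([.5563,-.035])
for cam,off in(('wrist',(0,0)),('scene',(.004,.0015)),('side',(.001,.0015))):
    p,im,d=snap(cam); P=cloud(p,d); L=P[...,:2]-c0-np.array(off); a=L@ex; b=L@ey; r=np.hypot(a,b)
    pl=P[(r>.029)&(r<.036)&(abs(P[...,2]-.089)<.006)]
    ti=P[(abs(a)<.0016)&(b>.043)&(b<.056)&(P[...,2]>.06)]
    print(cam,'plate',len(pl),np.median(pl[:,2]) if len(pl) else '','tip',len(ti),np.percentile(ti[:,2],[25,50,75]) if len(ti) else '')
    print([(t,np.round(r['point'],4).tolist()) for t in('pointer_tip','plate_rim','pointer_tab','collar_pin') for r in manip.mark_of(cam,t)[:1]])
E
python3 k.py
```

```text
23.05 [0.6149 0.1414 0.1283] [ 8.2086  0.6639 -1.2357] 0.00895137501688638
wrist plate 0  tip 0 
[('pointer_tab', [0.6146, 0.1423, 0.147])]
scene plate 186 0.0886328382073428 tip 10 [0.0849 0.0883 0.0896]
[('pointer_tip', [0.5658, 0.0105, 0.0851]), ('plate_rim', [0.558, -0.0323, 0.0827]), ('pointer_tab', [0.6213, 0.1424, 0.1461]), ('collar_pin', [0.542, 0.1115, 0.1431])]
side plate 146 0.08912058243500987 tip 3 [0.0872 0.0884 0.0889]
[('pointer_tip', [0.5744, 0.0024, 0.0876]), ('plate_rim', [0.5603, -0.0332, 0.0804]), ('pointer_tab', [0.6122, 0.144, 0.1455]), ('collar_pin', [0.5407, 0.1083, 0.1415])]
```

>>> {"api": "step_arm", "payload": {
  "steps": [
    {"offset": [0,0,-0.001],"twist": [0,0,0],"hand": 0},
    {"offset": [0,0,-0.002],"twist": [0,0,0],"hand": 0},
    {"offset": [0,0,-0.002],"twist": [0,0,0],"hand": 0},
    {"offset": [0,0,-0.002],"twist": [0,0,0],"hand": 0},
    {"offset": [0,0,-0.002],"twist": [0,0,0],"hand": 0.3},
    {"offset": [0,0,-0.002],"twist": [0,0,0],"hand": 0.6},
    {"offset": [0,0,-0.002],"twist": [0,0,0],"hand": 0.6},
    {"offset": [0,0,-0.002],"twist": [0,0,0],"hand": 0.6}
  ]
}}

```text
t: 24.8
position: [0.614, 0.1414, 0.1262]
tool_rot: [-0.0, 0.812, 0.583, -0.0]
force: [0.7, -0.4, -0.2]
opening: 0.0512
gripper_force: 0.0
```

>>> {"api": "step_arm", "payload": {
  "steps": [
    {"offset": [0,0,0.015],"twist": [0,0,0],"hand": 0.6},
    {"offset": [0,0,0.04],"twist": [0,0,0],"hand": 0.6},
    {"offset": [0,-0.01,0.08],"twist": [0,0,0],"hand": 0.6},
    {"offset": [-0.01,-0.04,0.12],"twist": [0,0,0],"hand": 0.6},
    {"offset": [-0.02,-0.08,0.16],"twist": [0,0,0],"hand": 0.6},
    {"offset": [-0.03,-0.12,0.18],"twist": [0,0,0],"hand": 0.6},
    {"offset": [-0.035,-0.15,0.18],"twist": [0,0,0],"hand": 0.6},
    {"offset": [-0.035,-0.15,0.18],"twist": [0,0,0],"hand": 0.6}
  ]
}}

```text
t: 25.8
position: [0.5789, -0.0104, 0.3077]
tool_rot: [0.001, 0.813, 0.582, 0.0]
force: [-0.4, 1.6, 1.0]
opening: 0.0514
gripper_force: 0.0
```

>>> {"api": "step_arm", "payload": {
  "steps": [
    {"offset": [0,0,0],"twist": [0,0,0],"hand": 0.6},
    {"offset": [0,0,0],"twist": [0,0,0],"hand": 0.6},
    {"offset": [0,0,0],"twist": [0,0,0],"hand": 0.6},
    {"offset": [0,0,0],"twist": [0,0,0],"hand": 0.6},
    {"offset": [0,0,0],"twist": [0,0,0],"hand": 0.6},
    {"offset": [0,0,0],"twist": [0,0,0],"hand": 0.6},
    {"offset": [0,0,0],"twist": [0,0,0],"hand": 0.6},
    {"offset": [0,0,0],"twist": [0,0,0],"hand": 0.6}
  ]
}}

```text
t: 26.8
position: [0.5791, -0.0087, 0.3063]
tool_rot: [-0.0, 0.812, 0.583, -0.0]
force: [0.8, -0.7, -0.4]
opening: 0.0512
gripper_force: 0.0
```

```bash
cat >> k.py <<'E'
p,im,d=snap('wrist','wk'); P=cloud(p,d)
from j2 import box
box(P,(.614,.1406),.022,.12,.215,'tab'); box(P,(.5416,.108),.025,.12,.215,'pin'); box(P,(.594,.079),.012,.15,.175,'column')
L=P[...,:2]-c0; a=L@ex; b=L@ey
for b0 in np.arange(.034,.07,.004):
    q=P[(abs(a)<.0035)&(b>b0)&(b<b0+.004)&(P[...,2]>.05)]
    print(round(b0,3),len(q),np.percentile(q[:,2],[25,50,75]) if len(q) else '',np.median(((q[:,:2]-c0)@ex)) if len(q) else '')
E
sed -n '/^def box/,/print(n,len/p' j.py | sed '1i from h import *' > j2.py; python3 k.py
```

```text
26.8 [ 0.5791 -0.0087  0.3063] [ 0.8191 -0.6708 -0.3586] 0.05124990700845336
wrist plate 1244 0.0896785820728794 tip 617 [0.3933 0.3966 0.3996]
[('pointer_tip', [0.5725, 0.005, 0.0878]), ('collar_pin', [0.5403, 0.1076, 0.141])]
scene plate 181 0.08855949281694286 tip 24 [0.0877 0.6917 0.6921]
[('pointer_tip', [0.5675, 0.0108, 0.0844]), ('plate_rim', [0.5568, -0.0319, 0.0824]), ('pointer_tab', [0.6182, 0.1427, 0.1462]), ('collar_pin', [0.5438, 0.1147, 0.148])]
side plate 146 0.08898244458208537 tip 4 [0.0875 0.0877 0.0883]
[('pointer_tip', [0.5738, 0.0033, 0.087]), ('plate_rim', [0.5563, -0.0314, 0.0808]), ('collar_pin', [0.5421, 0.1106, 0.1376])]
tab 37 ztop 0.15700278045372557 mean [0.6102 0.129 ] rect [ 0.6102  0.129   0.0009  0.0095 71.2916]
pin 373 ztop 0.15697629001547442 mean [0.5417 0.1076] rect [ 0.5415  0.1077  0.0134  0.0135 34.8917]
column 604 ztop 0.16561635277307934 mean [0.5937 0.0786] rect [ 0.5937  0.0784  0.0173  0.017  71.7744]
0.034 42 [0.0886 0.0896 0.0901] -0.00026561470785869056
0.038 1185 [0.3821 0.3857 0.3886] 0.0011475748862606657
0.042 99 [0.3856 0.388  0.3907] 0.0014622768630002828
0.046 1114 [0.3916 0.3946 0.3983] -0.0017445439806510472
0.05 176 [0.3996 0.4005 0.4011] 0.00022073203353143453
0.054 26 [0.0864 0.0871 0.0876] -0.0005816684766796067
0.058 30 [0.0865 0.0868 0.0871] -0.000521282119034818
0.062 25 [0.0866 0.087  0.0874] -0.0009188727047720729
0.066 43 [0.0866 0.0869 0.0875] -1.904798304468147e-05
```

>>> {"api": "step_arm", "payload": {
  "steps": [
    {"offset": [0,-0.01,0],"twist": [0,0,0],"hand": 0.6},
    {"offset": [-0.005,-0.03,0],"twist": [0,0,0],"hand": 0.6},
    {"offset": [-0.01,-0.05,0],"twist": [0,0,0],"hand": 0.6},
    {"offset": [-0.01,-0.05,0],"twist": [0,0,0],"hand": 0.6},
    {"offset": [-0.01,-0.05,0],"twist": [0,0,0],"hand": 0.6},
    {"offset": [-0.01,-0.05,0],"twist": [0,0,0],"hand": 0.6},
    {"offset": [-0.01,-0.05,0],"twist": [0,0,0],"hand": 0.6},
    {"offset": [-0.01,-0.05,0],"twist": [0,0,0],"hand": 0.6}
  ]
}}

```text
t: 28.6
position: [0.5692, -0.0584, 0.3063]
tool_rot: [0.0, 0.812, 0.583, -0.0]
force: [-0.3, -0.2, 0.4]
opening: 0.0515
gripper_force: 0.0
```

```bash
cat > l.py <<'E'
from h import *
np.set_printoptions(precision=4,suppress=True)
ey=np.array([.319,.948]); ex=np.array([.948,-.319]); c0=np.array([.5563,-.035])
for k in range(3):
    p,im,d=snap('wrist','wl' if k==0 else None); P=cloud(p,d); ok=(P[...,2]<.2)&(d>0)
    L=P[...,:2]-c0; a=L@ex; b=L@ey; r=np.hypot(a,b)
    pl=P[ok&(r>.029)&(r<.036)&(P[...,2]>.08)]
    near=P[ok&(r>.029)&(r<.036)&(b>.015)&(P[...,2]>.08)]
    print('plate',len(pl),np.median(pl[:,2]),'near',len(near),np.median(near[:,2]))
    for b0 in(.042,.050,.058):
        q=P[ok&(abs(a)<.0018)&(b>b0)&(b<b0+.008)&(P[...,2]>.07)]; print('  tip',b0,len(q),np.percentile(q[:,2],[25,50,75]) if len(q) else '')
E
python3 l.py; python3 -c "
import cv2;i=cv2.imread('pics/wl.png')[40:340,140:540];cv2.imwrite('pics/wlc.png',cv2.resize(i,(800,600)))"
```

```text
plate 1659 0.08970491599442154 near 691 0.08970662080490038
  tip 0.042 38 [0.0867 0.0872 0.0878]
  tip 0.05 49 [0.0869 0.0872 0.0879]
  tip 0.058 44 [0.0864 0.0869 0.0874]
plate 1651 0.08970711040174273 near 692 0.08968766000930584
  tip 0.042 41 [0.0866 0.087  0.0876]
  tip 0.05 49 [0.0864 0.0868 0.0875]
  tip 0.058 40 [0.0865 0.087  0.0874]
plate 1651 0.08968038916879528 near 692 0.08971166109628592
  tip 0.042 45 [0.0865 0.0871 0.0876]
  tip 0.05 43 [0.0863 0.0869 0.0874]
  tip 0.058 41 [0.0866 0.087  0.0875]
```

View pics/wlc.png

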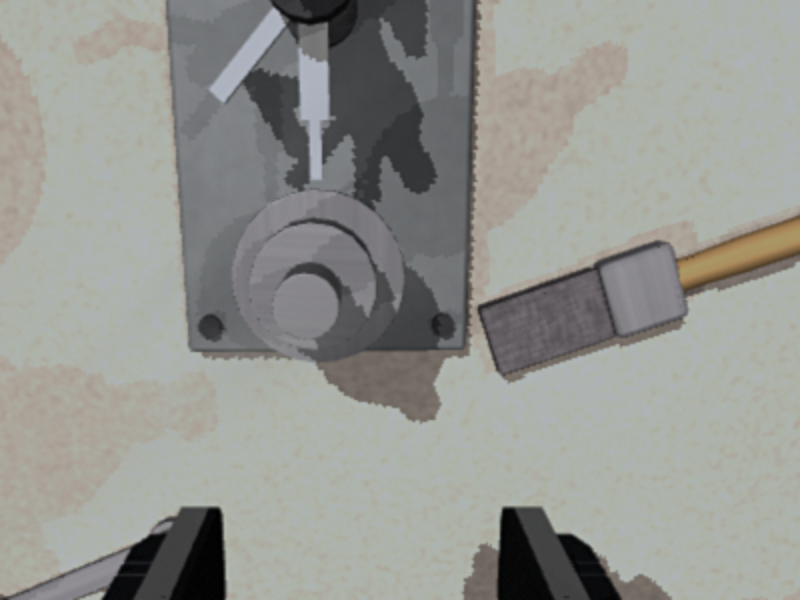

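The plate top reads 0.0897 and the tip top 0.0870 (ideal 0.0877), so the tip is level within about 0.7 mm. The picture shows the weight centred on the plate and the tip at (316,175), just short of the rim. By measurement the collar stands at about 0.08 rad. I'll push the pin round with shut fingers, starting from its +y side.

>>> {"api": "step_arm", "payload": {
  "steps": [
    {"offset": [-0.002,0.02,0],"twist": [0,0,0],"hand": 0},
    {"offset": [-0.006,0.06,0],"twist": [0,0,0],"hand": 0},
    {"offset": [-0.011,0.11,0],"twist": [0,0,0],"hand": 0},
    {"offset": [-0.016,0.155,0],"twist": [0,0,0],"hand": 0},
    {"offset": [-0.019,0.18,0],"twist": [0,0,0],"hand": 0},
    {"offset": [-0.0197,0.1897,0],"twist": [0,0,0],"hand": 0},
    {"offset": [-0.0197,0.1897,-0.01],"twist": [0,0,0],"hand": 0},
    {"offset": [-0.0197,0.1897,-0.03],"twist": [0,0,0],"hand": 0}
  ]
}}

```text
t: 29.75
position: [0.5498, 0.1304, 0.2759]
tool_rot: [0.0, 0.813, 0.583, 0.0]
force: [0.4, 0.6, -0.4]
opening: 0.0001
gripper_force: 0.0
```

>>> {"api": "step_arm", "payload": {
  "steps": [
    {"offset": [0,0,-0.03],"twist": [0,0,0],"hand": 0},
    {"offset": [0,0,-0.06],"twist": [0,0,0],"hand": 0},
    {"offset": [0,0,-0.09],"twist": [0,0,0],"hand": 0},
    {"offset": [0,0,-0.12],"twist": [0,0,0],"hand": 0},
    {"offset": [0,0,-0.14],"twist": [0,0,0],"hand": 0},
    {"offset": [0,0,-0.15],"twist": [0,0,0],"hand": 0},
    {"offset": [0,0,-0.15],"twist": [0,0,0],"hand": 0},
    {"offset": [0,0,-0.15],"twist": [0,0,0],"hand": 0}
  ]
}}

```text
t: 30.75
position: [0.5499, 0.1309, 0.127]
tool_rot: [0.0, 0.812, 0.583, 0.0]
force: [0.5, 0.2, 0.1]
opening: 0.0002
gripper_force: 0.0
```

>>> {"api": "step_arm", "payload": {
  "steps": [
    {"offset": [-0.0024,-0.0063,0],"twist": [0,0,0],"hand": 0},
    {"offset": [-0.0062,-0.0105,0],"twist": [0,0,5],"hand": 0},
    {"offset": [-0.0096,-0.0151,0],"twist": [0,0,10],"hand": 0},
    {"offset": [-0.0127,-0.0199,0],"twist": [0,0,15],"hand": 0},
    {"offset": [-0.0153,-0.025,0],"twist": [0,0,20],"hand": 0},
    {"offset": [-0.0174,-0.0303,0],"twist": [0,0,25],"hand": 0},
    {"offset": [-0.0191,-0.0357,0],"twist": [0,0,30],"hand": 0},
    {"offset": [-0.0191,-0.0357,0],"twist": [0,0,30],"hand": 0}
  ]
}}

```text
t: 31.75
position: [0.5303, 0.0949, 0.1267]
tool_rot: [0.0, 0.634, 0.773, 0.0]
force: [-0.2, 0.5, 0.1]
opening: 0.0003
gripper_force: 0.0
```

```bash
cat > m.py <<'E'
from h import *
np.set_printoptions(precision=4,suppress=True)
s=manip.observe();print(s['t'],s['position'],s['tool_rot'],s['force'])
for cam,off in(('wrist',(0,0)),('scene',(.003,.0015)),('side',(.0005,.0015))):
    p,im,d=snap(cam,'m_'+cam); P=cloud(p,d); L=P[...,:2]-np.array([.5939,.0788])-np.array(off)
    r=np.hypot(L[...,0],L[...,1]); q=P[(r>.05)&(r<.071)&(abs(P[...,2]-.157)<.003)]
    if len(q)>8:
        c=np.median(q[:,:2],0)-np.array([.5939,.0788])-np.array(off); print(cam,len(q),c,np.hypot(*c),'collar',np.radians((np.degrees(np.arctan2(c[1],c[0]))%360)+18.7-165), 'spread',q[:,:2].std(0))
    print([(t,np.round(r['point'],4).tolist(),round(r['conf'],2)) for t in('collar_pin','pointer_tip') for r in manip.mark_of(cam,t)[:1]])
E
python3 m.py
```

```text
31.75 [0.5303 0.0949 0.1267] [0.0002 0.6341 0.7733 0.0002] [-0.1507  0.4515  0.083 ]
wrist 2109 [0.0141 0.0553] 0.05707439115184178 collar -1.2329934123024129 spread [0.0335 0.0228]
[]
scene 78 [0.0128 0.0496] 0.05120855134304789 collar -1.235130976040043 spread [0.0397 0.0298]
[('collar_pin', [0.5373, 0.079, 0.1414], 0.54), ('pointer_tip', [0.5652, 0.0093, 0.0854], 0.93)]
side 29 [-0.0613 -0.0011] 0.061349189053092494 collar 0.6064750764868265 spread [0.0043 0.0054]
[('pointer_tip', [0.5753, 0.0026, 0.0863], 0.94)]
```

>>> {"api": "step_arm", "payload": {
  "steps": [
    {"offset": [-0.0012,-0.0056,0],"twist": [0,0,5],"hand": 0},
    {"offset": [-0.0019,-0.0113,0],"twist": [0,0,10],"hand": 0},
    {"offset": [-0.0021,-0.017,0],"twist": [0,0,15],"hand": 0},
    {"offset": [-0.0018,-0.0227,0],"twist": [0,0,20],"hand": 0},
    {"offset": [-0.001,-0.0283,0],"twist": [0,0,25],"hand": 0},
    {"offset": [-0.0005,-0.0306,0],"twist": [0,0,27],"hand": 0},
    {"offset": [0,-0.0328,0],"twist": [0,0,29],"hand": 0},
    {"offset": [0,-0.0328,0],"twist": [0,0,29],"hand": 0}
  ]
}}

```text
t: 33.2
position: [0.5304, 0.0625, 0.1263]
tool_rot: [-0.0, 0.42, 0.907, -0.0]
force: [0.0, 0.9, -0.5]
opening: -0.0002
gripper_force: 0.0
```

```bash
python3 m.py
```

```text
33.2 [0.5304 0.0625 0.1263] [-0.      0.4201  0.9075 -0.    ] [ 0.0354  0.9012 -0.466 ]
wrist 506 [-0.0591 -0.0087] 0.05971363275423247 collar 0.7342741977428429 spread [0.0077 0.0137]
[]
scene 75 [-0.0436 -0.0133] 0.04557129873217904 collar 0.883421907031349 spread [0.0367 0.0433]
[('collar_pin', [0.5429, 0.053, 0.1422], 0.68), ('pointer_tip', [0.5691, 0.0081, 0.0853], 0.74)]
side 23 [-0.051  -0.0312] 0.05981579550885772 collar 1.1364769687473164 spread [0.0043 0.0034]
[('collar_pin', [0.5417, 0.05, 0.1413], 0.66), ('pointer_tip', [0.5749, 0.001, 0.0857], 0.94)]
```

>>> {"api": "step_arm", "payload": {
  "steps": [
    {"offset": [-0.005,0.006,0],"twist": [0,0,0],"hand": 0},
    {"offset": [-0.011,0.013,0],"twist": [0,0,0],"hand": 0},
    {"offset": [-0.011,0.013,0.03],"twist": [0,0,0],"hand": 0},
    {"offset": [-0.011,0.013,0.08],"twist": [0,0,0],"hand": 0},
    {"offset": [-0.011,0.013,0.13],"twist": [0,0,-8],"hand": 0},
    {"offset": [-0.01,0.005,0.17],"twist": [0,0,-18],"hand": 0},
    {"offset": [0,-0.01,0.18],"twist": [0,0,-28],"hand": 0},
    {"offset": [0.015,-0.03,0.18],"twist": [0,0,-38],"hand": 0}
  ]
}}

```text
t: 34.65
position: [0.5454, 0.033, 0.3075]
tool_rot: [0.001, 0.694, 0.72, 0.001]
force: [0.4, 0.0, -0.7]
opening: 0.0
gripper_force: 0.0
```

>>> {"api": "step_arm", "payload": {
  "steps": [
    {"offset": [0.01,-0.02,0],"twist": [0,0,-8],"hand": 0},
    {"offset": [0.02,-0.04,0],"twist": [0,0,-16],"hand": 0},
    {"offset": [0.025,-0.055,0],"twist": [0,0,-21],"hand": 0},
    {"offset": [0.025,-0.065,0],"twist": [0,0,-21],"hand": 0},
    {"offset": [0.025,-0.065,0],"twist": [0,0,-21],"hand": 0},
    {"offset": [0.025,-0.065,0],"twist": [0,0,-21],"hand": 0},
    {"offset": [0.025,-0.065,0],"twist": [0,0,-21],"hand": 0},
    {"offset": [0.025,-0.065,0],"twist": [0,0,-21],"hand": 0}
  ]
}}

```text
t: 35.65
position: [0.5703, -0.0321, 0.3063]
tool_rot: [0.0, 0.812, 0.583, 0.0]
force: [-0.0, -0.3, 0.5]
opening: 0.0001
gripper_force: 0.0
```

```bash
python3 l.py; python3 m.py; cp pics/m_wrist.png pics/final.png
```

```text
plate 1441 0.08970596987719132 near 645 0.08966457118292004
  tip 0.042 43 [0.0866 0.0871 0.0875]
  tip 0.05 47 [0.0863 0.087  0.0875]
  tip 0.058 39 [0.0863 0.0867 0.0874]
plate 1445 0.08970186508187672 near 648 0.08968352569183413
  tip 0.042 45 [0.0866 0.0871 0.0873]
  tip 0.05 42 [0.0864 0.0868 0.0875]
  tip 0.058 36 [0.0867 0.0873 0.0878]
plate 1453 0.08970924739005254 near 640 0.08966974173334297
  tip 0.042 43 [0.0865 0.0869 0.0875]
  tip 0.05 41 [0.0865 0.0872 0.0877]
  tip 0.058 36 [0.0865 0.087  0.0874]
35.8 [ 0.5703 -0.0323  0.3063] [-0.      0.8123  0.5833 -0.    ] [-0.0047 -0.0026 -0.7404]
wrist 333 [-0.0516 -0.0307] 0.06006592280935142 collar 1.1249498309427277 spread [0.0035 0.0034]
[('collar_pin', [0.5404, 0.0466, 0.1418], 0.89), ('pointer_tip', [0.5731, 0.0076, 0.0887], 0.6)]
scene 61 [0.018  0.0533] 0.05623449264536661 collar -1.307514041340154 spread [0.0345 0.0429]
[('collar_pin', [0.5434, 0.0546, 0.1465], 0.65), ('pointer_tip', [0.5641, 0.0073, 0.0883], 0.78)]
side 39 [-0.0473 -0.0263] 0.05415569654649786 collar 1.0951436565433361 spread [0.034  0.0448]
[('collar_pin', [0.5399, 0.0489, 0.1391], 0.54), ('pointer_tip', [0.5776, 0.0032, 0.086], 0.66)]
```

View pics/final.png

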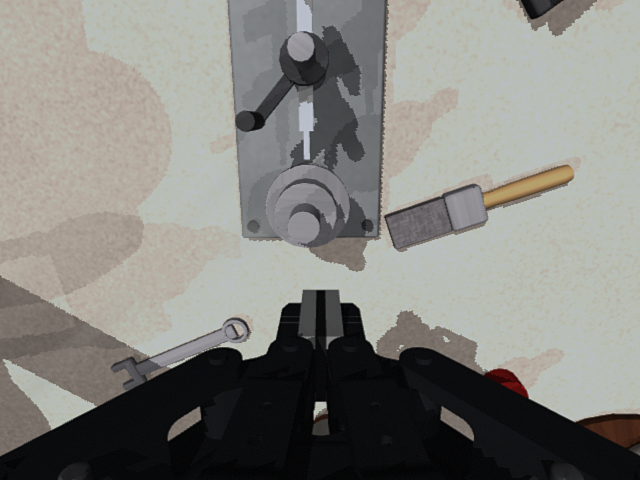

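The lever from (300,60) to (250,120) now covers its locked tongue, with the collar at about 1.12. The weight is centred on the plate at about (307,215), the tip is still level with the rim, and the arm is clear of everything.

```bash
python3 -c "
from cell import manip
print(manip.close_job())"
```

```text
the job is handed in; nothing more can be done
None
```

The job is handed in: the steel weight stands centred on the settled plate (about 25 mm down), the pointer tip is level with the rim to within about 1 mm, and the collar lever is over its locked mark at about 1.12 rad.

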